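# Stand the long T-bolt in its storage pocket

### The arm

A 6-joint arm with a two-finger parallel gripper is mounted at the origin on the work surface. World frame = base frame: x ahead of the robot, y to its left, z up, the work surface at z = 0. Lengths are in m, angles in rad, forces in N, time in s.
With the tool pointing down it reaches from about 0.375 to 0.9 m from the base axis. Payload 3.1 kg.
Tool frame: the origin (TCP) lies between the finger pads; the fingertips stand 17 mm ahead of it and the grasp point (between the pads) lies 2 mm behind it (robot.nose_length is the distance from the TCP to the fingertips, in m); z points along the fingers, y is the line along which they close (so a half turn about z gives the same grasp; the last joint's range is limited). The gripper opens to 87 mm and grips with 3 to 60 N. Pads are 19 mm wide; open, the fingers measure 117 mm over their backs; the gripper's body (75 mm by 190 mm) begins 51 mm behind the grasp point.
Start: joints at [0.983, 0.527, 1.433, -0, 1.181, -0.178], TCP at [0.249, 0.573, 0.24] pointing down, gripper open.
Joint ranges: [-3.08, 3.08], [-0.75, 2.2], [0.22, 2.44], [-1.43, 4.57], [0, 2.65], [-2.85, 2.85]. Speed limits (rad/s): [2.79, 2.79, 3.14, 3.14, 3.14, 3.14].

### API

Orientations are given as a unit quaternion [x, y, z, w].
In Python, from rig import robot, cams gives the robot as it stands.
- The arm moves only by the shell command python3 -m pendant 'ROWS' [FORCE]. ROWS is JSON, a list of rows, each an object with "jaw": the opening, from 0 (shut) to 1 (fully open); "linear": the shift along the tool's x, y, z in cm, a list of three; "twist": the turn about the tool's z in degrees. A call has 1 to 12 rows; each row shifts and turns the commanded pose from where the row before left it, along the tool's axes as they then stand; what a row does not reach is not made up. A row lasts 1/12 s, in which the tool goes at most 41.7 mm and 7.16 degrees, less where a joint would pass 70% of its speed; a pose out of reach is approached as far as the arm can. A call is refused whole if a number of a shift passes 4.17 or a number of a turn 7.16, either way. A call with a gripper value outside its range is refused whole. The fingers move at their own pace and stop on an object; FORCE is the grip in N (left out, the last holds). Time passes only in rows, so rows that do not move let the fingers close. It gives the time, the measured TCP pose, the force, the opening and the grip force at its end, in the units of the state.
- robot.get_obs(): the state, without advancing time (a new reading comes with each control period).
- cams.camera(name): name is "scene" or "top" or "wrist"; returns a dict with "color" (400x640x3 uint8, blue, green, red), "depth" (400x640 float32, m along the optical axis (not along the pixel's ray), 0 where there is no reading), "fov_y" (degrees; the focal length in pixels is half the picture's height over the tangent of half this angle, whatever the lens; pixels are square), "cx", "cy" (the principal point, pixels), "view" (4x4, takes a point from world to camera coordinates). Camera axes: x right, y down, z forward; pixel columns grow to the right and rows downward; lengths in m; the calibration is good to about 2 mm. The wrist camera is an equidistant fisheye: a pixel r from the principal point sees the ray r / f radians off the axis. A picture is of the moment at which its call begins.
- robot.hand_in(): hands the job in; it is judged then, once.
The state is a dict: "time": time; "q": joint angles; "joint_velocities": joint speeds; "joint_torque": joint torques, N m; "position": TCP position; "tool_rot": TCP orientation; "ft_force": force on the tool from outside, world axes, zero at the start; "moment": the same for the moment, N m; "grip_width": finger opening in m; "grip_force": force on a finger pad.
Only numpy, scipy, OpenCV 4.12 (cv2) and the standard library are available. Lean on these libraries where they do the work, as an engineer would, in place of code of your own. Each camera call takes 0.05 s, during which the arm holds its last target. There are 200 camera calls.

### The job

Put the long T-bolt away in the stand's wide empty pocket, upright with its crossbar on top. Pick it up by the two end pins of the crossbar, let it swing in a loosened grip until it hangs straight down well clear of the bench, clamp it again, and lower it until its nut is down on the pocket's floor before you let go. Leave the short T-bolt and the square-headed bolt where they lie.

Things in the scene. Friction and masses are not known exactly. Their poses are not given: they have to be found in the camera images.
- bolt_bar (a point): Centre of the crossbar of the long T-bolt: bare steel, 130 mm long, about 0.14 kg, lying flat, this point 10 mm above the bench. Crossbar: a barrel, 20 mm diameter, 26 mm long, an 8 mm pin 5 mm out of each end (36 mm over the pins); pinch it over the pins. x: along the shank from nut to bar, up when hanging; y: along the bar. 40 N holds it level; at 5 to 8 N it pivots, still held; at 3 N it may drop.
- bolt_nut (a point): Centre of the long T-bolt's other end: the outer end face of its round flange nut, 20 mm in diameter, 120 mm from the crossbar's centre along the shank. Same axes as the crossbar.
- pocket (a point): Centre of the floor of the wide empty pocket in the blue stand, which is fixed to the bench. Pocket 40 x 40 mm inside, floor 25 mm and rim 100 mm above the bench, walls 3 mm; x and y along its sides, z up. The stand runs on 71 mm from here towards -y: a part filled up, with the same rim, holding two 12 mm rods whose tops are 105 mm above the bench.
- short_bar (a point): Centre of the crossbar of a short T-bolt of the same make, 70 mm long overall, lying on the bench 10 mm below this point, same axes; not to be disturbed.
- square_mid (a point): Middle of a square-headed bolt, 130 mm long, 10 mm shank, with a 20 mm square head and a 20 mm square nut and no crossbar, lying on the bench 10 mm below this point, x along the shank towards the head; not to be disturbed.
Things that resemble listed ones, but are neither listed nor needed, are in the scene too. Leave any purple or red look-alike of the part that bears bolt_bar alone.

How it is judged:
On the way, in this order (a step that is already met when the one before it is completed fails the run):
1. the long T-bolt hangs from the gripper by its crossbar, within 20 degrees of vertical, clear of the bench (angle between bolt_bar's own x axis and vertical below 0.35 rad and height (world z) of bolt_bar above 0.14 m and contact force between bolt and the fingers above 0.5 N), for 0.3 s.
2. it is lowered into the pocket, the nut within 15 mm of the floor, while still held (z of bolt_bar in the frame of pocket between 0.103 and 0.135 m and horizontal distance between bolt_bar and pocket below 0.045 m and contact force between bolt and the fingers above 0.5 N), for 0.1 s.
At the end, for the whole second after the job is handed in: The long T-bolt stands at rest in the wide pocket with its crossbar on top: its nut is on the pocket's floor (crossbar centre 103 to 128 mm above that floor), its crossbar within 45 mm of the pocket's centre line, and it leans no more than 27 degrees (angle between bolt_bar's own x axis and vertical below 0.47 rad and z of bolt_bar in the frame of pocket between 0.103 and 0.128 m and horizontal distance between bolt_bar and pocket below 0.045 m and linear speed of bolt below 0.1 m/s); the robot touches nothing.
It fails at once if the short T-bolt is moved more than 30 mm (distance of short_bar from where it was at the start of the episode above 0.03 m).
It fails at once if the square-headed bolt is moved more than 30 mm (distance of square_mid from where it was at the start of the episode above 0.03 m).
It also fails if it takes over 54 s, if anything falls off the work surface, if the arm or the gripper's body presses on something with over 40 N, if the wrist force passes 120 N, or if a joint passes its speed limit or range.

## Working session

There is one attempt and no reset: what is moved stays moved. The work goes in short steps, Python scripts to look and compute and a shell command to move; the robot and the scene stay as the last step left them, time stands still between calls to the robot, and variables do not carry over. Pictures are saved under pics/ and viewed, at most 10 in all, crops included, and the job is handed in when it is done.

```bash
ls; mkdir -p pics; cat > h.py <<'E'
import numpy as np, cv2
from rig import robot, cams
def foc(c): return c["color"].shape[0]/2/np.tan(np.radians(c["fov_y"])/2)
def ray(c,u,v,wrist=False):
    f=foc(c); d=np.array([(u-c["cx"])/f,(v-c["cy"])/f])
    if wrist:
        r=np.linalg.norm(d); d=np.r_[d/r*np.sin(r),np.cos(r)] if r>1e-9 else np.array([0,0,1.])
    else: d=np.r_[d,1]
    V=np.array(c["view"]); R=V[:3,:3]; return -R.T@V[:3,3], R.T@d
def onz(c,u,v,z,wrist=False):
    o,d=ray(c,u,v,wrist); return o+d*(z-o[2])/d[2]
E
python3 - <<'E'
from h import *
c=cams.camera("top"); cv2.imwrite("pics/top.png",c["color"]); np.save("top_meta.npy",c,allow_pickle=True)
s=cams.camera("scene"); cv2.imwrite("pics/scene.png",s["color"]); np.save("scene_meta.npy",s,allow_pickle=True)
print(robot.get_obs()); print(c["view"],foc(c)); print(s["view"],foc(s))
E
```

```text
pics
{'time': 0.1, 'q': array([ 9.82480231e-01,  5.28371240e-01,  1.43378088e+00, -1.10664306e-05,
        1.18142227e+00, -1.78526210e-01]), 'joint_velocities': array([ 0.00059537, -0.0020075 , -0.00183256,  0.00222753, -0.00113907,
        0.00033171]), 'joint_torque': array([-2.73335663e-04, -4.40986633e+01, -1.77151734e+01,  6.34569721e-02,
        5.33811806e-02, -4.57799968e-05]), 'position': array([0.24864185, 0.5727183 , 0.23866854]), 'tool_rot': array([ 2.03462140e-01,  9.79082313e-01, -9.20831682e-04, -3.65932193e-04]), 'ft_force': array([0.3356625 , 0.008974  , 0.43819181]), 'moment': array([-0.02036133, -0.02841615, -0.00056321]), 'grip_force': 0.0, 'grip_width': 0.08728948297949803}
[[-0.01994101 -0.99979765  0.00264758  0.01517136]
 [-0.98308672  0.01912539 -0.18213928  0.47727878]
 [ 0.18205179 -0.00623484 -0.98326918  0.70962941]
 [ 0.          0.          0.          1.        ]] 390.3933491816026
[[ 0.89963514  0.43654175 -0.00937608 -0.43382928]
 [ 0.35602382 -0.74579541 -0.56305971 -0.12437185]
 [-0.25279171  0.50321019 -0.82636303  1.07925882]
 [ 0.          0.          0.          1.        ]] 494.61492202436546
```

View pics/top.png

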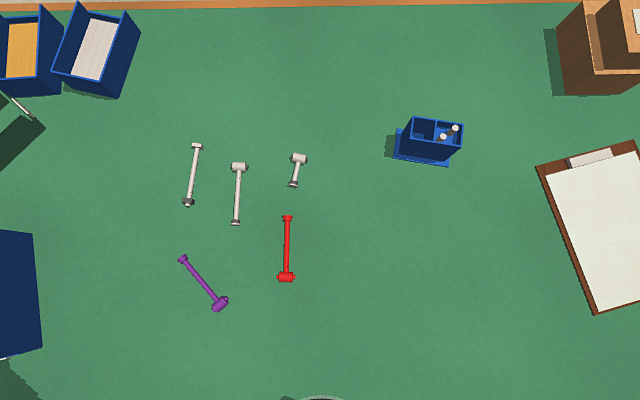

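View pics/scene.png

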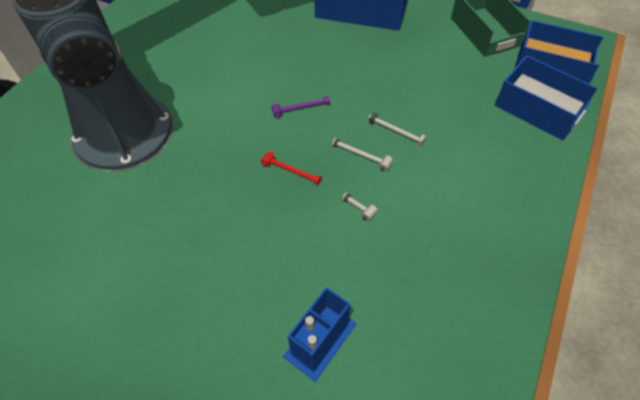

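Top view: steel candidates are a bolt with its head at (239,166) and nut at (236,222), a square-ended bolt from (196,146) to (188,202), and a short T-bolt at (299,158). The red (286,277) and purple (220,303) ones are look-alikes. The stand is at (435,135): its open pocket is on the left at (423,128) and the rods are on the right. By its wide barrel and length, I choose (239,166), and I'll check it in a close crop.

```bash
python3 - <<'E'
from h import *
c=np.load("top_meta.npy",allow_pickle=True).item()
im=c["color"]; hsv=cv2.cvtColor(im,cv2.COLOR_BGR2HSV)
m=((hsv[...,1]<60)&(hsv[...,2]>90)).astype(np.uint8); m[:, :150]=0; m[:,350:]=0; m[:130]=0;m[260:]=0
n,l,st,ce=cv2.connectedComponentsWithStats(m)
for i in range(1,n):
    if st[i,4]<60: continue
    ys,xs=np.where(l==i); P=np.c_[xs,ys].astype(float)
    W=np.array([onz(c,u,v,0.012) for u,v in P])[:,:2]
    mu=W.mean(0); w,V=np.linalg.eigh(np.cov((W-mu).T)); a=V[:,1]; a=a if a[0]>0 else -a
    t=(W-mu)@a; s=(W-mu)@np.array([-a[1],a[0]])
    k=t>t.max()-0.02; k2=t<t.min()+.02
    print(st[i],"mid",mu.round(4),"axis",a.round(3),"ends",(mu+a*t.min()).round(4),(mu+a*t.max()).round(4),"len",np.ptp(t).round(3),"wid",np.ptp(s[k]).round(3),np.ptp(s[k2]).round(3), "z",)
# stand rim: blue with depth
d=c["depth"]; f=foc(c)
V=c["view"]; vv,uu=np.mgrid[0:400,0:640]
pc=np.stack([(uu-c["cx"])/f*d,(vv-c["cy"])/f*d,d],-1); w=(pc-V[:3,3])@V[:3,:3]
b=(hsv[...,0]>100)&(hsv[...,0]<130)&(hsv[...,1]>120)&(uu>380)&(uu<470)&(vv>105)&(vv<175)
r=b&(np.abs(w[...,2]-.1)<.006)
pts=w[r][:,:2].astype(np.float32); print("rim",r.sum(),cv2.minAreaRect(pts),cv2.boxPoints(cv2.minAreaRect(pts)))
fl=b&(np.abs(w[...,2]-.025)<.01); print("floor",fl.sum(),w[fl].mean(0))
cv2.imwrite("pics/crop.png",np.hstack([cv2.resize(im[135:235,170:320],(450,300),interpolation=cv2.INTER_CUBIC),cv2.resize(im[100:180,380:473],(349,300),interpolation=cv2.INTER_CUBIC)]))
E
```

```text
[182 142  22  64 369] mid [0.5386 0.2514] axis [ 0.991 -0.137] ends [0.4725 0.2606] [0.6032 0.2425] len 0.132 wid 0.026 0.018 z
[288 152  20  35 254] mid [0.5496 0.0381] axis [ 0.972 -0.236] ends [0.5092 0.0479] [0.5765 0.0315] len 0.069 wid 0.031 0.019 z
[231 162  17  63 414] mid [0.5053 0.1592] axis [ 0.999 -0.048] ends [0.4324 0.1627] [0.5603 0.1566] len 0.128 wid 0.031 0.018 z
rim 423 ((0.5872063636779785, -0.22263753414154053), (0.09663709253072739, 0.047957900911569595), 78.9024429321289) [[ 0.55437547 -0.2654371 ]
 [ 0.60143656 -0.27466804]
 [ 0.62003726 -0.17983797]
 [ 0.5729762  -0.17060703]]
floor 282 [ 0.58235262 -0.21052857  0.02518527]
```

View pics/crop.png

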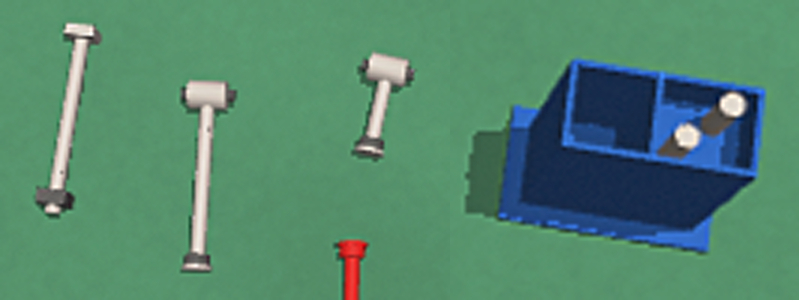

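The crop confirms the target: the long bolt has a barrel with dark pins at both ends, with its bar at about (0.550, 0.157). The square bolt and the short T are clearly different. The open pocket is the stand's left compartment, centred near (0.592, -0.199). Next I move above the bar.

```bash
python3 -m pendant '[{"jaw":1,"linear":[0,0,0],"twist":-6.9},{"jaw":1,"linear":[0,0,0],"twist":-6.9},{"jaw":1,"linear":[0,0,0],"twist":-6.9},{"jaw":1,"linear":[-2.3,-3.1,0],"twist":0},{"jaw":1,"linear":[-2.3,-3.1,0],"twist":0},{"jaw":1,"linear":[-2.3,-3.1,0],"twist":0},{"jaw":1,"linear":[-2.3,-3.1,0],"twist":0},{"jaw":1,"linear":[-2.3,-3.1,0],"twist":0},{"jaw":1,"linear":[-2.3,-3.1,0],"twist":0},{"jaw":1,"linear":[-2.3,-3.1,0],"twist":0},{"jaw":1,"linear":[-2.3,-3.1,0],"twist":0},{"jaw":1,"linear":[-2.3,-3.1,0],"twist":0}]' 40
python3 -m pendant '[{"jaw":1,"linear":[-2.3,-3.1,1],"twist":0},{"jaw":1,"linear":[-2.3,-3.1,1],"twist":0},{"jaw":1,"linear":[-2.3,-2.5,1],"twist":0},{"jaw":1,"linear":[-2.3,0,1],"twist":0},{"jaw":1,"linear":[0,0,2],"twist":0},{"jaw":1,"linear":[0,0,2],"twist":0},{"jaw":1,"linear":[0,0,0],"twist":0},{"jaw":1,"linear":[0,0,0],"twist":0}]'
python3 - <<'E'
from h import *
c=cams.camera("wrist"); cv2.imwrite("pics/w1.png",c["color"]); np.save("w1.npy",c,allow_pickle=True)
print(-c["view"][:3,:3].T@c["view"][:3,3], c["view"][:3,:3],foc(c))
E
```

```text
time: 1.1
position: [0.4426, 0.2828, 0.2393]
tool_rot: [0.024, 1.0, -0.0, -0.0]
ft_force: [1.2, 0.1, 0.4]
grip_width: 0.087
grip_force: 0.0
time: 1.77
position: [0.5287, 0.1929, 0.1584]
tool_rot: [0.024, 1.0, -0.0, -0.002]
ft_force: [-0.0, -0.0, 0.9]
grip_width: 0.0873
grip_force: 0.0
[0.46219855 0.19606738 0.30403737] [[ 4.97908267e-02  9.98759300e-01 -8.56873845e-04]
 [ 9.68899974e-01 -4.80940085e-02  2.42734025e-01]
 [ 2.42391655e-01 -1.29161528e-02 -9.70092500e-01]] 309.70691628693146
```

View pics/w1.png

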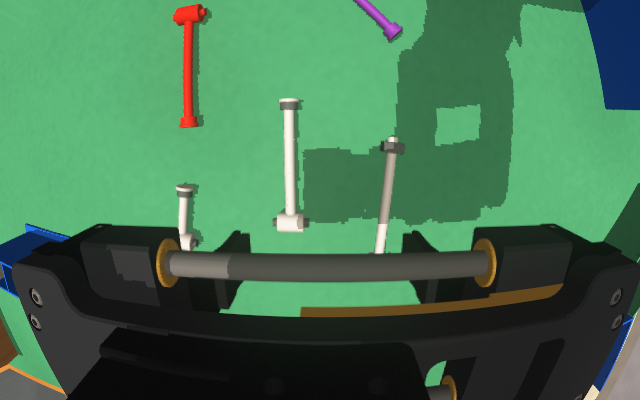

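The wrist view shows the bolt's bar at (291,222) with its pins at (275,222) and (307,223), and its nut at (289,99). I'll cast these onto the bench planes.

```bash
python3 - <<'E'
from h import *
c=np.load("w1.npy",allow_pickle=True).item()
im=c["color"]; hsv=cv2.cvtColor(im,cv2.COLOR_BGR2HSV)
m=((hsv[...,1]<60)&(hsv[...,2]>110)).astype(np.uint8); m[:90]=0; m[240:]=0; m[:,:260]=0; m[:,320:]=0
ys,xs=np.where(m); k=ys>212
print("barrel px",xs[k].min(),xs[k].max(),ys[k].min(),ys[k].max(), "nut px",xs[ys<112].mean(),ys.min())
for u,v,z in [((xs[k].min()+xs[k].max())/2,(ys[k].min()+ys[k].max())/2,.012),(275,222,.01),(307,223,.01),(xs[ys<112].mean(),ys.min(),.012)]: print(onz(c,u,v,z,True).round(4))
E
```

```text
barrel px 273 303 213 231 nut px 287.7513812154696 98
[0.5505 0.1539 0.012 ]
[0.5505 0.1404 0.01  ]
[0.553  0.1726 0.01  ]
[0.4304 0.1619 0.012 ]
```

```bash
python3 -m pendant '[{"jaw":1,"linear":[-2.3,-2.4,0],"twist":0},{"jaw":1,"linear":[0,-1.2,2],"twist":0},{"jaw":1,"linear":[0,0,3],"twist":0},{"jaw":1,"linear":[0,0,3],"twist":0},{"jaw":1,"linear":[0,0,3],"twist":0},{"jaw":1,"linear":[0,0,1.5],"twist":0},{"jaw":1,"linear":[0,0,0.6],"twist":0},{"jaw":1,"linear":[0,0,0],"twist":0},{"jaw":1,"linear":[0,0,0],"twist":0},{"jaw":1,"linear":[0,0,0],"twist":0}]'
```

```text
time: 2.65
position: [0.5525, 0.1565, 0.0304]
tool_rot: [0.024, 1.0, 0.0, 0.002]
ft_force: [0.2, 0.6, 0.8]
grip_width: 0.0869
grip_force: 0.0
```

```bash
python3 -m pendant '[{"jaw":1,"linear":[0.2,0,0.6],"twist":0},{"jaw":1,"linear":[0,0,0.4],"twist":0},{"jaw":1,"linear":[0,0,0],"twist":0},{"jaw":0,"linear":[0,0,0],"twist":0},{"jaw":0,"linear":[0,0,0],"twist":0},{"jaw":0,"linear":[0,0,0],"twist":0},{"jaw":0,"linear":[0,0,0],"twist":0},{"jaw":0,"linear":[0,0,0],"twist":0},{"jaw":0,"linear":[0,0,0],"twist":0},{"jaw":0,"linear":[0,0,0],"twist":0},{"jaw":0,"linear":[0,0,0],"twist":0},{"jaw":0,"linear":[0,0,0],"twist":0}]' 40
```

```text
time: 3.65
position: [0.5491, 0.1562, 0.0185]
tool_rot: [0.024, 1.0, 0.0, 0.0]
ft_force: [0.2, 0.6, 0.5]
grip_width: 0.0352
grip_force: 32.1
```

The opening reads 35 mm, so the pads are on the pins. Lifting now.

```bash
python3 -m pendant '[{"jaw":0,"linear":[0,0,-1],"twist":0},{"jaw":0,"linear":[0,0,-2],"twist":0},{"jaw":0,"linear":[0,0,-3],"twist":0},{"jaw":0,"linear":[0,0,-3],"twist":0},{"jaw":0,"linear":[0,0,-3],"twist":0},{"jaw":0,"linear":[0,0,-3],"twist":0},{"jaw":0,"linear":[0,0,-3],"twist":0},{"jaw":0,"linear":[0,0,-3],"twist":0},{"jaw":0,"linear":[0,0,-3],"twist":0},{"jaw":0,"linear":[0,0,-2],"twist":0},{"jaw":0,"linear":[0,0,-1],"twist":0},{"jaw":0,"linear":[0,0,0],"twist":0}]' 40
python3 - <<'E'
from h import *
cv2.imwrite("pics/w2.png",cams.camera("wrist")["color"])
E
```

```text
time: 4.65
position: [0.5501, 0.1564, 0.2915]
tool_rot: [0.024, 1.0, 0.0, 0.003]
ft_force: [0.2, 0.5, -1.4]
grip_width: 0.0342
grip_force: 40.0
```

View pics/w2.png

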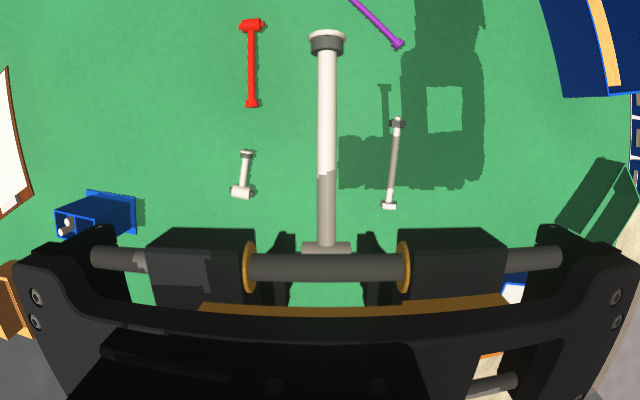

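The bolt is held level, its nut at (326,42). I now loosen the grip to 6.5 N and let it swing.

```bash
python3 -m pendant '[{"jaw":0,"linear":[0,0,0],"twist":0},{"jaw":0,"linear":[0,0,0],"twist":0},{"jaw":0,"linear":[0,0,0],"twist":0},{"jaw":0,"linear":[0,0,0],"twist":0},{"jaw":0,"linear":[0,0,0],"twist":0},{"jaw":0,"linear":[0,0,0],"twist":0},{"jaw":0,"linear":[0,0,0],"twist":0},{"jaw":0,"linear":[0,0,0],"twist":0},{"jaw":0,"linear":[0,0,0],"twist":0},{"jaw":0,"linear":[0,0,0],"twist":0},{"jaw":0,"linear":[0,0,0],"twist":0},{"jaw":0,"linear":[0,0,0],"twist":0}]' 6.5
python3 - <<'E'
from h import *
cv2.imwrite("pics/w3.png",cams.camera("wrist")["color"])
E
```

```text
time: 5.7
position: [0.5491, 0.1562, 0.2886]
tool_rot: [0.024, 1.0, 0.0, 0.0]
ft_force: [-0.0, -0.4, -1.4]
grip_width: 0.0358
grip_force: 6.5
```

View pics/w3.png

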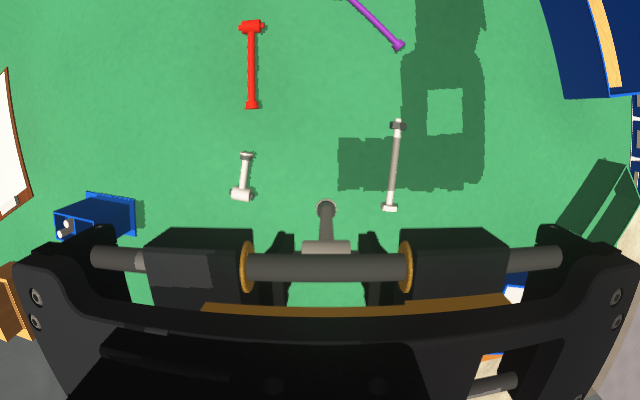

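The nut has dropped to (326,210). I'll work out the hang angle from its ray, after waiting a few more rows and clamping.

```bash
python3 -m pendant '[{"jaw":0,"linear":[0,0,0],"twist":0},{"jaw":0,"linear":[0,0,0],"twist":0},{"jaw":0,"linear":[0,0,0],"twist":0},{"jaw":0,"linear":[0,0,0],"twist":0},{"jaw":0,"linear":[0,0,0],"twist":0},{"jaw":0,"linear":[0,0,0],"twist":0}]' 6.5
cat >ang.py <<'E'
from h import *
c=cams.camera("wrist"); o=robot.get_obs(); p=o["position"]
bar=p-[0,0,.009]
def proj(P):
    q=c["view"][:3,:3]@P+c["view"][:3,3]; r=np.hypot(q[0],q[1]); t=np.arctan2(r,q[2])*foc(c); return [c["cx"]+q[0]/r*t,c["cy"]+q[1]/r*t]
print(p,"bar px",np.round(proj(bar)))
for a in range(-20,100,10):
    t=np.radians(a); print(a,np.round(proj(bar+.12*np.array([-np.sin(t),.048*np.sin(t),-np.cos(t)]))))
cv2.imwrite("pics/last.png",cv2.resize(c["color"][150:260,250:400],(600,440)))
E
python3 ang.py
```

```text
time: 6.25
position: [0.5491, 0.1562, 0.2886]
tool_rot: [0.024, 1.0, 0.0, -0.0]
ft_force: [-0.5, -0.2, -2.3]
grip_width: 0.0359
grip_force: 6.5
[0.54909162 0.15621256 0.288523  ] bar px [326. 255.]
-20 [326. 247.]
-10 [326. 225.]
0 [326. 202.]
10 [326. 180.]
20 [326. 158.]
30 [326. 137.]
40 [326. 115.]
50 [326.  95.]
60 [326.  75.]
70 [326.  57.]
80 [326.  40.]
90 [326.  26.]
```

View pics/last.png

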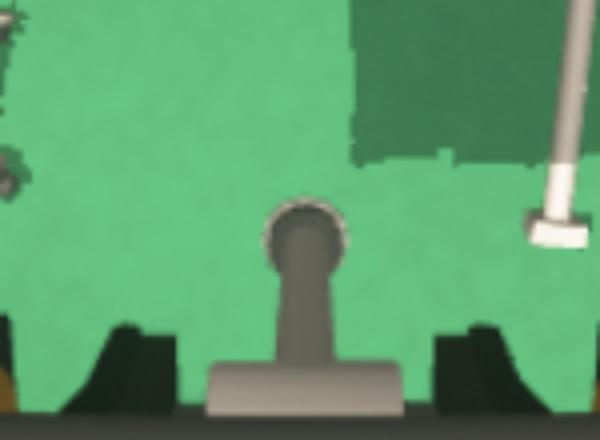

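The nut's centre is at pixel (326,209), so the bolt hangs within about 3° of vertical and is still. I clamp it and carry it over the pocket.

```bash
python3 -m pendant '[{"jaw":0,"linear":[0,0,0],"twist":0},{"jaw":0,"linear":[0,0,0],"twist":0},{"jaw":0,"linear":[0,0,0],"twist":0},{"jaw":0,"linear":[0,0,0],"twist":0},{"jaw":0,"linear":[0,0,0],"twist":0},{"jaw":0,"linear":[0,-1,0],"twist":0},{"jaw":0,"linear":[0,-2,0],"twist":0},{"jaw":0,"linear":[-0.57,-3,0],"twist":0},{"jaw":0,"linear":[-0.57,-3,0],"twist":0},{"jaw":0,"linear":[-0.57,-3,0],"twist":0},{"jaw":0,"linear":[-0.57,-3,0],"twist":0},{"jaw":0,"linear":[-0.57,-3,0],"twist":0}]' 40
python3 -m pendant '[{"jaw":0,"linear":[-0.57,-3,0],"twist":0},{"jaw":0,"linear":[-0.57,-3,0],"twist":0},{"jaw":0,"linear":[-0.57,-3,0],"twist":0},{"jaw":0,"linear":[-0.57,-3,0],"twist":0},{"jaw":0,"linear":[-0.57,-3,0],"twist":0},{"jaw":0,"linear":[0,-1.5,0],"twist":0},{"jaw":0,"linear":[0,-0.8,0],"twist":0},{"jaw":0,"linear":[0,0,0],"twist":0},{"jaw":0,"linear":[0,0,0],"twist":0},{"jaw":0,"linear":[0,0,0],"twist":0}]'
python3 ang.py | head -1
python3 - <<'E'
from h import *
c=cams.camera("wrist"); t=cams.camera("top")
cv2.imwrite("pics/w4.png",np.hstack([c["color"][100:300,200:450],t["color"][60:260,330:580]]).repeat(1,0)); np.save("w4.npy",c,allow_pickle=True)
E
```

```text
time: 7.3
position: [0.5686, -0.0271, 0.2887]
tool_rot: [0.024, 1.0, -0.0, 0.0]
ft_force: [1.7, 0.2, -1.2]
grip_width: 0.0345
grip_force: 40.0
time: 8.13
position: [0.5885, -0.1974, 0.2885]
tool_rot: [0.024, 1.0, 0.001, -0.0]
ft_force: [-0.3, 0.8, -1.2]
grip_width: 0.0343
grip_force: 40.0
[ 0.5886762  -0.19733157  0.28861839] bar px [326. 256.]
```

View pics/w4.png

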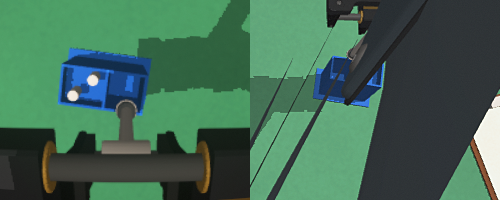

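The wrist view shows the nut at about (326,208) over the near edge of the pocket, which lies right of the rods. I re-measure the rim from this view.

```bash
python3 - <<'E'
from h import *
c=np.load("w4.npy",allow_pickle=True).item(); im=c["color"]; hsv=cv2.cvtColor(im,cv2.COLOR_BGR2HSV)
b=(hsv[...,0]>100)&(hsv[...,0]<130)&(hsv[...,1]>120); b[:130]=0;b[230:]=0;b[:,:240]=0;b[:,370:]=0
d=c["depth"]; P=[]
for v,u in zip(*np.where(b&(d>0))):
    o,r=ray(c,u,v,True); rc=c["view"][:3,:3]@r; P.append(o+r*d[v,u]/rc[2])
P=np.array(P); print(len(P),np.histogram(P[:,2],bins=[-.01,.01,.02,.03,.05,.07,.09,.095,.1,.105,.11]))
q=P[np.abs(P[:,2]-.1)<.006][:,:2].astype(np.float32); B=cv2.boxPoints(cv2.minAreaRect(q)); print(len(q),cv2.minAreaRect(q),B)
B=B[np.argsort(-B[:,1])]; e=B[:2].mean(0); f=B[2:].mean(0); print("pocket",e+(f-e)/np.linalg.norm(f-e)*.0235)
fl=P[np.abs(P[:,2]-.025)<.006]; print("floor pts",len(fl),fl.min(0) if len(fl) else 0,fl.max(0) if len(fl) else 0)
E
```

```text
4331 (array([ 711,   55,  720,  261,  271, 1330,  147,  396,  440,    0]), array([-0.01 ,  0.01 ,  0.02 ,  0.03 ,  0.05 ,  0.07 ,  0.09 ,  0.095,
        0.1  ,  0.105,  0.11 ]))
869 ((0.5868940353393555, -0.22373005747795105), (0.0965103879570961, 0.04689263552427292), 79.29793548583984) [[ 0.55489445 -0.26679188]
 [ 0.60097146 -0.27549994]
 [ 0.6188936  -0.18066823]
 [ 0.5728166  -0.17196018]]
pocket [ 0.5914911  -0.19940545]
floor pts 735 [ 0.55563129 -0.2661197   0.01901154] [ 0.61451851 -0.1723038   0.03099047]
```

The two measurements agree to 1 mm, with the pocket at (0.5915, -0.1994). I lower it.

```bash
python3 -m pendant '[{"jaw":0,"linear":[0,-0.2,1],"twist":0},{"jaw":0,"linear":[0,0,1.5],"twist":0},{"jaw":0,"linear":[0,0,1.5],"twist":0},{"jaw":0,"linear":[0,0,1.5],"twist":0},{"jaw":0,"linear":[0,0,1.5],"twist":0},{"jaw":0,"linear":[0,0,1.5],"twist":0},{"jaw":0,"linear":[0,0,1.5],"twist":0},{"jaw":0,"linear":[0,0,1],"twist":0},{"jaw":0,"linear":[0,0,1],"twist":0},{"jaw":0,"linear":[0,0,0.5],"twist":0},{"jaw":0,"linear":[0,0,0],"twist":0},{"jaw":0,"linear":[0,0,0],"twist":0}]'
```

```text
time: 9.28
position: [0.5891, -0.2012, 0.1636]
tool_rot: [0.024, 1.0, -0.0, 0.0]
ft_force: [-0.7, -0.5, -1.9]
grip_width: 0.0338
grip_force: 40.0
```

```bash
python3 -m pendant '[{"jaw":0,"linear":[0,0,0.4],"twist":0},{"jaw":0,"linear":[0,0,0.3],"twist":0},{"jaw":0,"linear":[0,0,0],"twist":0},{"jaw":0,"linear":[0,0,0],"twist":0}]'; python3 -m pendant '[{"jaw":0,"linear":[0,0,0.2],"twist":0},{"jaw":0,"linear":[0,0,0],"twist":0},{"jaw":0,"linear":[0,0,0],"twist":0}]'
```

```text
time: 9.62
position: [0.5888, -0.2012, 0.1566]
tool_rot: [0.024, 1.0, -0.0, 0.0]
ft_force: [1.3, -0.2, -1.3]
grip_width: 0.0345
grip_force: 40.0
time: 9.87
position: [0.5896, -0.2015, 0.1556]
tool_rot: [0.024, 1.0, -0.0, 0.001]
ft_force: [-0.1, -0.0, 3.9]
grip_width: 0.0343
grip_force: 40.0
```

The force went from -1.3 to +3.9 N, so the nut is on the floor. I press a little more, loosen, then open.

```bash
python3 -m pendant '[{"jaw":0,"linear":[0,0,0.1],"twist":0},{"jaw":0,"linear":[0,0,0],"twist":0},{"jaw":0,"linear":[0,0,0],"twist":0}]'; python3 -m pendant '[{"jaw":0,"linear":[0,0,0],"twist":0},{"jaw":0,"linear":[0,0,0],"twist":0},{"jaw":0,"linear":[0,0,0],"twist":0},{"jaw":0,"linear":[0,0,0],"twist":0}]' 6
python3 -m pendant '[{"jaw":0.5,"linear":[0,0,0],"twist":0},{"jaw":0.6,"linear":[0,0,0],"twist":0},{"jaw":0.8,"linear":[0,0,0],"twist":0},{"jaw":0.9,"linear":[0,0,0],"twist":0},{"jaw":0.9,"linear":[0,0,0],"twist":0},{"jaw":0.9,"linear":[0,0,0],"twist":0},{"jaw":0.9,"linear":[0,0,0],"twist":0},{"jaw":0.9,"linear":[0,0,0],"twist":0}]'
python3 -m pendant '[{"jaw":0.9,"linear":[0,0,-1],"twist":0},{"jaw":0.9,"linear":[0,0,-2],"twist":0},{"jaw":0.9,"linear":[0,0,-3],"twist":0},{"jaw":0.9,"linear":[0,0,-3],"twist":0},{"jaw":0.9,"linear":[0,0,-2],"twist":0},{"jaw":0.9,"linear":[0,0,-1],"twist":0},{"jaw":0.9,"linear":[0,0,0],"twist":0},{"jaw":0.9,"linear":[0,0,0],"twist":0},{"jaw":0.9,"linear":[0,0,0],"twist":0},{"jaw":0.9,"linear":[0,0,0],"twist":0}]'
python3 - <<'E'
from h import *
c=cams.camera("wrist"); s=cams.camera("scene")
cv2.imwrite("pics/w5.png",np.hstack([cv2.resize(c["color"][130:280,230:430],(400,300)),cv2.resize(s["color"][250:400,220:420],(400,300))]))
E
```

```text
time: 10.12
position: [0.5903, -0.2017, 0.1554]
tool_rot: [0.024, 1.0, -0.001, 0.002]
ft_force: [0.1, 0.6, 7.8]
grip_width: 0.0342
grip_force: 40.0
time: 10.45
position: [0.5902, -0.2019, 0.1553]
tool_rot: [0.024, 1.0, -0.001, 0.002]
ft_force: [0.0, 0.1, 5.6]
grip_width: 0.0357
grip_force: 6.0
time: 11.12
position: [0.5888, -0.2011, 0.1534]
tool_rot: [0.024, 1.0, 0.0, -0.0]
ft_force: [-0.1, 0.8, 0.4]
grip_width: 0.076
grip_force: 0.0
time: 11.95
position: [0.5878, -0.2006, 0.2715]
tool_rot: [0.024, 1.0, 0.001, -0.002]
ft_force: [1.3, 0.5, -0.1]
grip_width: 0.0783
grip_force: 0.0
```

View pics/w5.png

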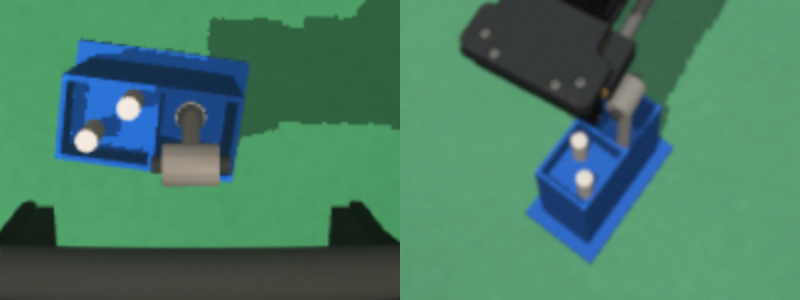

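Both views show the bolt standing in the wide pocket, crossbar on top at (190,163) and nut on the floor at (190,115), with the gripper clear. Handing in.

```bash
python3 -c "
from rig import robot
print(robot.hand_in())"
```

```text
the job is handed in; nothing more can be done
None
```

The long T-bolt stands upright in the wide pocket with its crossbar on top and the gripper clear; I handed the job in at about 12 s, and no verdict came back.

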